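# Gauge two clamp knobs on a threaded stud

## Robot

A 6-joint arm with a two-finger parallel gripper is mounted at the origin on the work surface. World frame = base frame: x ahead of the robot, y to its left, z up, the work surface at z = 0. Lengths are in m, angles in rad, forces in N, time in s.
With the tool pointing down it reaches from about 0.25 to 0.775 m from the base axis. Payload 4 kg.
Tool frame: the origin (TCP) lies midway between the tips of the shut fingers; the grasp point (between the pads) lies 19 mm behind it; z points along the fingers, y is the line along which they close (so a half turn about z gives the same grasp; the last joint's range is limited). The gripper opens to 94 mm and grips with 3 to 60 N. Pads are 16 mm wide; open, the fingers measure 119 mm over their backs; the gripper's body (75 mm by 177 mm) begins 78 mm behind the grasp point.
Start: joints at [-1.381, 0.087, 1.371, -0, 1.684, -0.103], TCP at [0.159, -0.527, 0.206] pointing down, gripper open.
Joint ranges: [-3.1, 3.1], [-0.76, 2.03], [0.27, 2.55], [-1.08, 4.22], [0.17, 2.65], [-2.57, 2.57]. Speed limits (rad/s): [2.79, 2.79, 3.14, 3.14, 3.14, 3.14].

## Interface

Orientations are given as [roll, pitch, yaw] about the fixed x, y, z axes, in that order (R = Rz(yaw) Ry(pitch) Rx(roll)).
In Python, from bench import robot gives the robot as it stands.
- The arm moves only by the tool servo_tool, never from a script. Its argument "moves" is a list of rows, each a list of 5 numbers: the shift along the tool's x, y, z in units of 25 mm (1.0 is 25 mm), then the turn about the tool's z in units of 6 degrees (1.0 is 6 degrees), then the closure, from 0 (fully open) to 1 (shut). In form: [[dx, dy, dz, yaw, gripper], ...]. A call has 1 to 10 rows; each row is the pose to reach, as a shift and turn from the pose commanded when the call began, along the tool's axes at that moment; what a row does not reach only later rows make up. A row lasts 1/12 s, in which the tool goes at most 41.7 mm and 7.16 degrees, less where a joint would pass 70% of its speed; a pose out of reach is approached as far as the arm can. A call with a gripper value outside its range is refused whole. The fingers move at their own pace and stop on an object; the grip force is fixed at half the most. Time passes only in rows, so rows that repeat a pose let the fingers close. It gives the time, the measured TCP pose, the force, the opening and the grip force at its end, in the units of the state.
- robot.get_obs(): the state, without advancing time (a new reading comes with each control period).
- robot.snapshot(name): name is "side" or "top" or "wrist"; returns a dict with "image" (480x640x3 uint8, blue, green, red), "fx", "fy", "cx", "cy" (pixels), "eye" and "orientation" of the camera in the world; the wrist camera has in their place "T_tool_cam" (4x4, takes a point from camera to tool coordinates, whose origin is the TCP and whose axes are the flange's). Camera axes: x right, y down, z forward; pixel columns grow to the right and rows downward; lengths in m; the calibration is good to about 2 mm. A picture is of the moment at which its call begins: read the wrist's pose just before it. There is no depth.
- robot.close_job(): hands the job in; it is judged then, once.
The state is a dict: "time": time; "joint_positions": joint angles; "qvel": joint speeds; "joint_torque": joint torques, N m; "tool_pos": TCP position; "ee_rot": TCP orientation; "wrist_force": force on the tool from outside, world axes, zero at the start; "wrist_torque": the same for the moment, N m; "width": finger opening in m; "finger_force": force on a finger pad.
Only numpy, scipy, OpenCV 4.12 (cv2) and the standard library are available. Lean on these libraries where they do the work, as an engineer would, in place of code of your own. Each camera call takes 0.05 s, during which the arm holds its last target. There are 200 camera calls.

## Task

One of the two red-barred clamp knobs is faulty and will not screw fully home. Try them by feel on the brass threaded gauge in the blue vise, never forcing one that binds: leave the good knob screwed fully home on the gauge and put the faulty one in the orange reject tray. Leave the other things on the desk alone.

Things in the scene. Friction and masses are not known exactly. Their poses are not given: they have to be found in the camera images.
- knob_a: Black round clamp knob with a red grip bar on top, 70 g. Origin at the centre of its open underside (rim), z up. Skirt 38 mm diameter, 46 mm tall; bore open below, 28 mm wide, narrowing to 22 mm from 25 mm above the rim. At the start it stands rim down on the table. The two knobs look alike; exactly one binds about 6 mm short of home on the gauge, and the names do not tell which.
- knob_b: Black round clamp knob with a red grip bar on top, 70 g. Origin at the centre of its open underside (rim), z up. Skirt 38 mm diameter, 46 mm tall; bore open below, 28 mm wide, narrowing to 22 mm from 25 mm above the rim. At the start it stands rim down on the table. The two knobs look alike; exactly one binds about 6 mm short of home on the gauge, and the names do not tell which.
- knob_a_bar (a point): Centre of the knob's red grip bar, on its axis 60 mm above its rim. The bar stands on the closed top of the skirt, from 46 to 74 mm above the rim, 40 mm long along the knob's x axis, 14 mm wide along y. Two lugs (4 mm thick, centred 6 mm above the rim, tips 10.7 mm from the axis) lie inside the skirt under the bar's two ends, so a half turn makes no difference.
- knob_b_bar (a point): Centre of the other knob's red grip bar; all measures as for knob_a_bar.
- gauge: Blue bench vise, fixed, 130 x 80 mm, jaw tops 40 mm above the table, holding the brass threaded gauge upright at its centre. Origin on the table under the gauge's axis, z up. White lines on the jaws mark its x axis. A knob goes on with its bar along these lines (either way round, within 0.25 rad), and a faulty one lifts off again when turned back anticlockwise to them.
- gauge_seat (a point): Centre of the top of the steel flange (48 mm diameter) at the stud's foot, 45 mm above the table, on the axis: a knob that is home has its origin here, rim on flange. Set on along the white lines, a knob comes to rest on the threads with its rim about 10 mm above the flange; 2.7 to 3.3 rad clockwise bring a good one home. The faulty one binds after 1 to 1.7 rad, rim about 6 mm above the flange.
- gauge_tip (a point): Centre of the top of the brass stud, 40 mm above the flange. Stud 20 mm in diameter, its foot with two ridges, 26 mm over them, up to 24 mm, then plain with a tapered nose. Right-handed: clockwise from above screws a knob down, 24 mm a turn (3.82 mm a radian), with 2 mm of axial play. A knob let go part way stays where it is. More than 40 N between a knob and the gauge counts as forcing it.
- tray: Orange open reject tray, fixed, 130 x 130 mm, 30 mm high, walls 4 mm, floor 4 mm thick. Origin at the centre of its underside.
- mouse: Grey computer mouse, 100 mm long along its x, 60 mm wide, 32 mm high; loose bystander. Origin at the centre of its underside.
- screwdriver: Screwdriver lying on the table, 170 mm long along its x; loose bystander.
- spanner: Steel spanner lying on the table, 150 mm long along its x; loose bystander.
- case: Black rounded earphone case, 62 x 110 x 28 mm; loose bystander. Origin at the centre of its underside.
- marker: White marker pen with a red cap, 125 mm long along its x, 13 mm thick; loose bystander.
Mind the look-alikes: they are no part of the job. Several things have the shape of the tray; the one meant has the colours described above.

How it is judged:
At the end, for the whole second after the job is handed in: One knob is screwed fully home on the gauge (its rim within 1.6 mm of the flange, within 3 mm of the axis, upright), the other lies inside the reject tray (its origin within the walls and less than 32 mm above the table); both at rest and released ((((z of knob_a in the frame of gauge_seat between -0.003 and 0.0016 m and horizontal distance between knob_a and gauge_seat below 0.003 m and angle between knob_a's own z axis and vertical below 0.08 rad) and (x of knob_b in the frame of tray between -0.06 and 0.06 m and y of knob_b in the frame of tray between -0.06 and 0.06 m and z of knob_b in the frame of tray below 0.032 m)) or ((z of knob_b in the frame of gauge_seat between -0.003 and 0.0016 m and horizontal distance between knob_b and gauge_seat below 0.003 m and angle between knob_b's own z axis and vertical below 0.08 rad) and (x of knob_a in the frame of tray between -0.06 and 0.06 m and y of knob_a in the frame of tray between -0.06 and 0.06 m and z of knob_a in the frame of tray below 0.032 m))) and linear speed of each of knob_a, knob_b below 0.02 m/s); the robot touches nothing.
It fails at once if a knob is forced: more than 40 N between a knob and the gauge (contact force between any of knob_a, knob_b and gauge above 40 N).
It fails at once if the robot presses on the gauge or vise itself with more than 25 N (contact force between the arm and gauge above 25 N).
It fails at once if a bystander is moved by more than 20 mm (distance of any of mouse, screwdriver, spanner, case, marker from where it was at the start of the episode above 0.02 m).
It also fails if it takes over 72 s, if anything falls off the work surface, if the arm or the gripper's body presses on something with over 40 N, if the wrist force passes 120 N, or if a joint passes its speed limit or range.

## Working session

There is one attempt and no reset: what is moved stays moved. The work goes in short steps, Python scripts to look and compute and a tool call to move; the robot and the scene stay as the last step left them, time stands still between calls to the robot, and variables do not carry over. Pictures are saved under pics/ and viewed, at most 10 in all, crops included, and the job is handed in when it is done.

Besides the shell and the picture viewer there is one more tool, called by a JSON object that holds its "fn" and its "kwargs", one argument or row to a line. servo_tool: Moves the arm, as the interface text tells. Its arguments: {"type":"object","properties":{"moves":{"type":"array"}},"required":["moves"]}

```bash
ls; mkdir -p pics; cat > h.py <<'E'
import numpy as np,cv2
from scipy.spatial.transform import Rotation as R
from bench import robot
def Rm(o):
    o=np.array(o,float)
    return o if o.shape==(3,3) else (R.from_euler('xyz',o).as_matrix() if o.size==3 else R.from_quat(o).as_matrix())
def ray(s,uv,z,ob=None):
    d=np.array([(uv[0]-s['cx'])/s['fx'],(uv[1]-s['cy'])/s['fy'],1.])
    if 'eye' in s: e=np.array(s['eye']);d=Rm(s['orientation'])@d
    else:
        T=np.array(s['T_tool_cam']);W=Rm(ob['ee_rot']);e=np.array(ob['tool_pos'])+W@T[:3,3];d=W@T[:3,:3]@d
    return e+d*(z-e[2])/d[2]
E
python3 - <<'E'
from h import *
o=robot.get_obs();print(o)
for n in('top','side'):
    s=robot.snapshot(n);cv2.imwrite(f'pics/{n}0.png',s['image']);print({k:v for k,v in s.items() if k!='image'})
E
```

```text
pics
{'time': 0.0, 'joint_positions': array([-1.38111530e+00,  8.79798677e-02,  1.37223900e+00, -2.31883160e-05,
        1.68359667e+00, -1.03126118e-01]), 'qvel': array([ 0.00056255,  0.00075659, -0.00056519,  0.00091837,  0.00098108,
       -0.00153624]), 'joint_torque': array([-1.77881164e-03, -3.40184176e+01, -3.02433085e+01,  7.16581405e-02,
        3.32598074e-02, -1.70772519e-04]), 'tool_pos': array([ 0.15862325, -0.52606003,  0.20429833]), 'ee_rot': array([-3.13937921e+00, -2.05906279e-04,  2.92804330e-01]), 'wrist_force': array([0.24274305, 0.15705397, 0.18021845]), 'wrist_torque': array([ 0.0022946 , -0.01385462,  0.02436367]), 'finger_force': 0.0, 'width': 0.09376631408320044}
{'fx': 590.8154045338076, 'fy': 590.8154045338076, 'cx': 319.8276568553986, 'cy': 243.12041540924758, 'eye': array([ 0.16368058, -0.09878351,  1.64789642]), 'orientation': array([-2.93319761, -0.00525106, -1.59759886])}
{'fx': 620.6897227806936, 'fy': 620.6897227806936, 'cx': 306.74589737228393, 'cy': 242.3050502194145, 'eye': array([-0.24407818,  0.5771002 ,  1.37882793]), 'orientation': array([-2.46687743, -0.00970124, -2.3154415 ])}
```

View pics/top0.png

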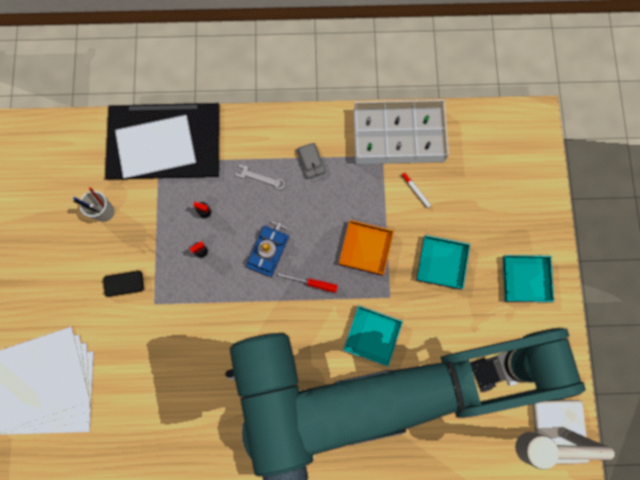

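View pics/side0.png

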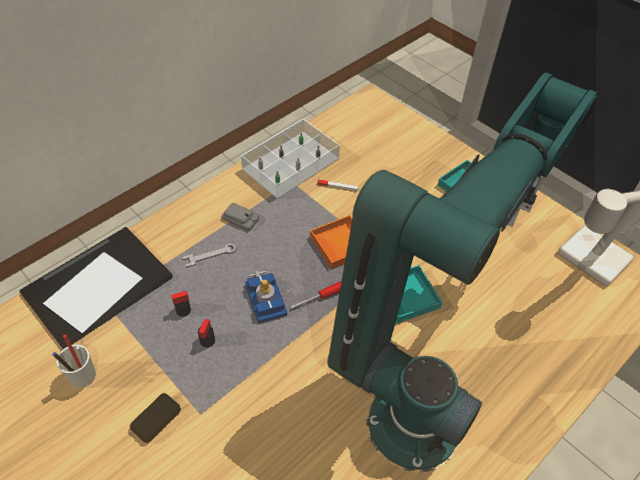

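The top view shows the red-barred knobs at (203,209) and (200,249), the vise and gauge at (266,248), and the screwdriver at (310,284). There are four tray shapes: orange at (366,247), and teal at (442,262), (527,278) and (373,335). Only the one at (366,247) is orange, so that is the reject tray. In the side view the knobs are at (181,303) and (206,333), and the gauge is at (265,290).

```bash
python3 - <<'E'
from h import *
S={n:robot.snapshot(n) for n in('top','side')}
def blobs(s,lo,hi,box,amin=15):
    hsv=cv2.cvtColor(s['image'],cv2.COLOR_BGR2HSV)
    hsv[...,0]=(hsv[...,0].astype(int)+20)%180
    m=cv2.inRange(hsv,lo,hi);x0,y0,x1,y1=box;k=np.zeros_like(m);k[y0:y1,x0:x1]=m[y0:y1,x0:x1]
    c,_=cv2.findContours(k,cv2.RETR_EXTERNAL,cv2.CHAIN_APPROX_NONE)
    return [(q,cv2.minAreaRect(q)) for q in c if cv2.contourArea(q)>=amin]
red=((10,130,90),(28,255,255))
for n,box in(('top',(170,190,230,270)),('side',(150,270,230,360))):
    for q,r in blobs(S[n],*red,box,8):
        p=ray(S[n],r[0],.065);b=cv2.boxPoints(r);w=np.array([ray(S[n],x,.074)[:2] for x in b])
        e=[w[1]-w[0],w[2]-w[1]];e=max(e,key=np.linalg.norm)
        print(n,'red',np.round(r[0],1),np.round(r[1],1),p.round(4),'len',np.linalg.norm(e).round(3),'ang',np.arctan2(e[1],e[0]).round(2))
for q,r in blobs(S['top'],(24,150,120),(40,255,255),(330,210,400,285),100):
    print('tray',r,ray(S['top'],r[0],.02).round(4))
for n,box in(('top',(235,215,300,285)),('side',(235,260,295,330))):
    for q,r in blobs(S[n],(120,120,60),(145,255,255),box,60):
        b=cv2.minAreaRect(q);w=np.array([ray(S[n],x,.04)[:2] for x in cv2.boxPoints(r)]);print(n,'vise',np.round(r[0],1),ray(S[n],r[0],.03).round(4),w.round(3).tolist())
    for q,r in blobs(S[n],(30,100,60),(55,255,255),(box),4):print(n,'brass',np.round(r[0],1),np.round(r[1],1),ray(S[n],r[0],.075).round(4))
t=S['top']['image'][180:300,170:400];cv2.imwrite('pics/crop1.png',cv2.resize(t,None,fx=3.4,fy=3.4,interpolation=cv2.INTER_CUBIC))
E
```

```text
top red [196.4 246.6] [ 7.  15.1] [0.4969 0.2213 0.065 ] len 0.04 ang -1.01
top red [200.3 205.6] [15.5  6.6] [0.6129 0.2124 0.065 ] len 0.043 ang -1.93
side red [204.2 328.1] [ 8.5 18.8] [0.4912 0.2219 0.065 ] len 0.05 ang -1.06
side red [179.6 297.1] [ 9.9 15.9] [0.6056 0.2134 0.065 ] len 0.039 ang -1.96
tray ((366.4590148925781, 246.45562744140625), (47.497947692871094, 46.45882797241211), 13.5704345703125) [ 0.4946 -0.2475  0.02  ]
top vise [267.  250.7] [0.4876 0.0315 0.03  ] [[0.444, 0.091], [0.561, 0.041], [0.528, -0.03], [0.412, 0.021]]
top brass [265.8 247.3] [8.5 7.8] [0.4883 0.0312 0.075 ]
side vise [271.4 314.2] [0.4287 0.0616 0.03  ] [[0.445, 0.097], [0.421, 0.025], [0.403, 0.033], [0.427, 0.105]]
side vise [265.6 298.3] [0.4754 0.0413 0.03  ] [[0.516, 0.067], [0.492, -0.006], [0.425, 0.023], [0.448, 0.095]]
side vise [252.5 281.5] [0.5393 0.0325 0.03  ] [[0.551, 0.049], [0.538, 0.014], [0.516, 0.024], [0.529, 0.059]]
side brass [264.5 286.5] [13.  9.] [0.4807 0.038  0.075 ]
```

View pics/crop1.png

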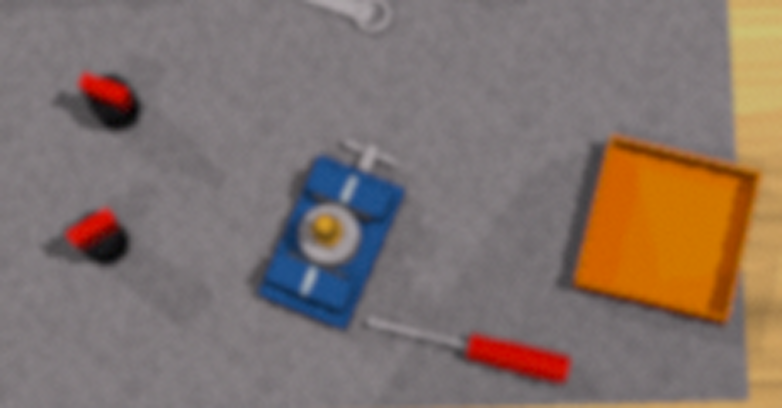

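The crop shows only one orange tray, which confirms the target. The vise is clear, with its white lines at about -0.41 rad. The near knob is at about (0.495,0.221), the far one at about (0.610,0.213). I'm moving to above the near knob.

{"fn": "servo_tool", "kwargs": {
  "moves": [
    [21.5,-24.7,0,-17.4,0.4],
    [21.5,-24.7,0,-17.4,0.4],
    [21.5,-24.7,0,-17.4,0.4],
    [21.5,-24.7,0,-17.4,0.4],
    [21.5,-24.7,0,-17.4,0.4],
    [21.5,-24.7,0,-17.4,0.4],
    [21.5,-24.7,0,-17.4,0.4],
    [21.5,-24.7,0,-17.4,0.4],
    [21.5,-24.7,0,-17.4,0.4],
    [21.5,-24.7,0,-17.4,0.4]
  ]
}}

```text
time: 1.03
tool_pos: [0.3301, -0.1448, 0.2055]
ee_rot: [3.141, 0.001, 1.548]
wrist_force: [-0.0, 0.1, 0.5]
width: 0.0565
finger_force: 0.0
```

```bash
cat >> h.py <<'E'
def go(x,y,z,yaw):
    o=robot.get_obs();W=Rm(o['ee_rot']);d=W.T@(np.array([x,y,z])-o['tool_pos'])/.025
    y0=o['ee_rot'][2];t=np.degrees((y0-yaw+np.pi)%(2*np.pi)-np.pi)/6
    print('t',round(o['time'],2),'pos',o['tool_pos'].round(4),'rpy',o['ee_rot'].round(3),'j6',o['joint_positions'][5].round(2),'F',o['wrist_force'].round(1),'w',round(o['width'],4),'ff',round(o['finger_force'],1))
    print('units',d.round(2),'turn',round(t,2))
E
python3 -c "
from h import *
go(.495,.221,.2,2.11)"
```

```text
t 1.03 pos [ 0.3301 -0.1448  0.2055] rpy [3.141e+00 1.000e-03 1.548e+00] j6 -0.55 F [-0.   0.1  0.5] w 0.0565 ff 0.0
units [14.78  6.26  0.22] turn -5.36
```

{"fn": "servo_tool", "kwargs": {
  "moves": [
    [14.8,6.3,0,-5.4,0.4],
    [14.8,6.3,0,-5.4,0.4],
    [14.8,6.3,0,-5.4,0.4],
    [14.8,6.3,0,-5.4,0.4],
    [14.8,6.3,0,-5.4,0.4],
    [14.8,6.3,0,-5.4,0.4],
    [14.8,6.3,0,-5.4,0.4],
    [14.8,6.3,0,-5.4,0.4],
    [14.8,6.3,0,-5.4,0.4],
    [14.8,6.3,0,-5.4,0.4]
  ]
}}

```text
time: 1.87
tool_pos: [0.4982, 0.2222, 0.2047]
ee_rot: [-3.141, -0.001, 2.111]
wrist_force: [0.6, 0.0, 0.8]
width: 0.056
finger_force: 0.0
```

```bash
python3 -c "
from h import *
go(.495,.221,.2,2.11)
s=robot.snapshot('wrist');print(s['T_tool_cam'],s['fx']);cv2.imwrite('pics/w1.png',s['image'])"
```

```text
t 1.87 pos [0.4982 0.2222 0.2047] rpy [-3.141e+00 -1.000e-03  2.111e+00] j6 -0.22 F [0.6 0.  0.8] w 0.056 ff 0.0
units [ 0.02 -0.14  0.19] turn 0.01
[[ 9.75376673e-04 -9.72472560e-01 -2.33015382e-01  6.64043930e-02]
 [ 9.99999206e-01  7.62617415e-04  1.00315862e-03 -2.63149230e-04]
 [-7.97842641e-04 -2.33016176e-01  9.72472532e-01 -1.78448431e-01]
 [ 0.00000000e+00  0.00000000e+00  0.00000000e+00  1.00000000e+00]] 331.15985729395595
```

View pics/w1.png

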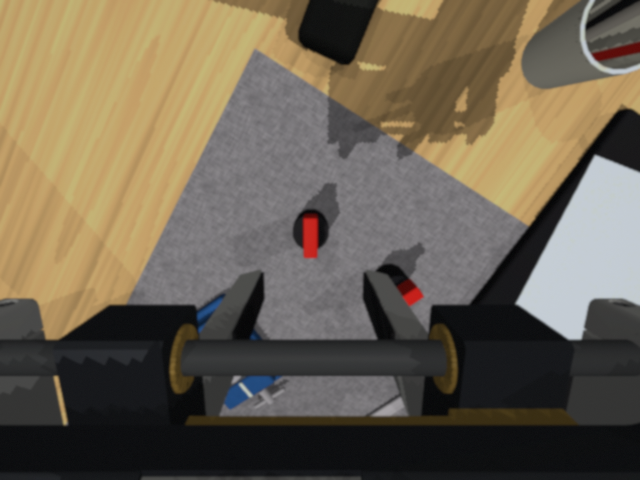

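The wrist view shows the near knob's bar at (311,236), almost along the image's vertical axis, with the other knob's bar at (410,292).

```bash
cat >> h.py <<'E'
def bar(s,o,near,zt=.074,save=None):
    hsv=cv2.cvtColor(s['image'],cv2.COLOR_BGR2HSV)
    m=cv2.inRange(hsv,(0,150,60),(8,255,255))|cv2.inRange(hsv,(172,150,60),(180,255,255))
    c,_=cv2.findContours(m,cv2.RETR_EXTERNAL,cv2.CHAIN_APPROX_NONE)
    c=[q for q in c if cv2.contourArea(q)>60]
    q=min(c,key=lambda q:np.hypot(*(q[:,0].mean(0)-near)))
    w=np.array([ray(s,p,zt,o)[:2] for p in q[:,0]])*1000
    r=cv2.minAreaRect(w.astype(np.float32));b=cv2.boxPoints(r);e=max(b[1]-b[0],b[2]-b[1],key=np.linalg.norm)
    print('bar px',cv2.minAreaRect(q)[0],'centre mm',np.round(r[0],1),'size',np.round(r[1],1),'ang',round(float(np.arctan2(e[1],e[0])),3))
    u=e/np.linalg.norm(e);t=w@u; v=w@np.array([-u[1],u[0]]);print('range along',t.min().round(1),t.max().round(1),'u',u.round(3),'across',v.min().round(1),v.max().round(1))
    return m,q
E
python3 - <<'E'
from h import *
o=robot.get_obs();s=robot.snapshot('wrist')
for near in((311,236),(410,292)):
    m,q=bar(s,o,near)
    hsv=cv2.cvtColor(s['image'],cv2.COLOR_BGR2HSV)
    if near[0]==311:
        print(hsv[205:262:2,311].tolist()); print(hsv[240,298:324].tolist())
E
```

```text
bar px (307.0, 238.0) centre mm [495.3 220.8] size [15.3 41. ] ang -1.028
range along 46.5 87.5 u [ 0.517 -0.856] across 530.5 545.8
[[150, 7, 75], [165, 7, 77], [150, 3, 76], [150, 5, 51], [90, 26, 10], [179, 187, 30], [0, 220, 73], [1, 232, 99], [1, 219, 164], [1, 214, 194], [1, 215, 196], [1, 215, 196], [1, 216, 196], [1, 216, 196], [1, 215, 197], [1, 216, 196], [1, 216, 196], [1, 215, 197], [1, 217, 196], [1, 217, 196], [1, 216, 196], [1, 217, 196], [1, 217, 196], [1, 217, 196], [1, 217, 197], [1, 216, 197], [1, 219, 196], [1, 192, 183], [178, 62, 132]]
[[177, 57, 40], [0, 158, 76], [1, 200, 130], [1, 214, 173], [1, 214, 192], [1, 212, 196], [1, 211, 197], [1, 212, 197], [1, 214, 197], [1, 212, 197], [1, 214, 197], [1, 215, 197], [1, 216, 196], [1, 215, 197], [1, 219, 193], [1, 218, 178], [1, 217, 140], [0, 203, 84], [179, 150, 34], [135, 30, 17], [120, 32, 16], [105, 30, 17], [105, 32, 16], [120, 12, 21], [120, 19, 27], [120, 7, 37]]
bar px (408.3000183105469, 293.4000244140625) centre mm [610.3 224.8] size [13.4 23.9] ang -0.375
range along 473.8 497.6 u [ 0.931 -0.366] across 425.8 439.2
```

```bash
python3 -c "
from h import *
go(.4953,.2208,.052,2.1136)"
```

```text
t 1.97 pos [0.4982 0.2222 0.2039] rpy [-3.140e+00 -1.000e-03  2.113e+00] j6 -0.23 F [0.2 0.6 0.9] w 0.0562 ff 0.0
units [ 0.01 -0.12  6.08] turn -0.0
```

{"fn": "servo_tool", "kwargs": {
  "moves": [
    [0,-0.12,1.5,0,0.4],
    [0,-0.12,3,0,0.4],
    [0,-0.12,4.5,0,0.4],
    [0,-0.12,5.5,0,0.4],
    [0,-0.12,6.05,0,0.4],
    [0,-0.12,6.05,0,0.4],
    [0,-0.12,6.05,0,0.4],
    [0,-0.12,6.05,0,1],
    [0,-0.12,6.05,0,1],
    [0,-0.12,6.05,0,1]
  ]
}}

```text
time: 2.8
tool_pos: [0.4964, 0.2174, 0.0562]
ee_rot: [3.138, 0.001, 2.108]
wrist_force: [0.7, -0.3, -0.2]
width: 0.0399
finger_force: 0.0
```

{"fn": "servo_tool", "kwargs": {
  "moves": [
    [0,0,0,0,1],
    [0,0,0,0,1],
    [0,0,0,0,1],
    [0,0,0,0,1],
    [0,0,-0.2,0,1],
    [0,0,-0.2,0,1]
  ]
}}

```text
time: 3.3
tool_pos: [0.4955, 0.2173, 0.0599]
ee_rot: [3.141, 0.0, 2.108]
wrist_force: [0.5, -0.3, -0.4]
width: 0.0136
finger_force: 30.0
```

```bash
python3 -c "
from h import *
go(.4953,.2208,.052,2.1136)"
```

```text
t 3.3 pos [0.4955 0.2173 0.0599] rpy [3.141 0.    2.108] j6 -0.23 F [ 0.5 -0.3 -0.4] w 0.0136 ff 30.0
units [0.13 0.07 0.32] turn -0.05
```

{"fn": "servo_tool", "kwargs": {
  "moves": [
    [0,0,-1.6,0,1],
    [0,0,-3.2,0,1],
    [0,0,-4.8,-1,1],
    [-2,-0.6,-5.6,-2,1],
    [-4,-1.2,-5.6,-3,1],
    [-6,-1.9,-5.6,-4,1],
    [-8.15,-2.65,-5.6,-5,1],
    [-8.15,-2.65,-5.6,-6,1],
    [-8.15,-2.65,-5.6,-6,1],
    [-8.15,-2.65,-5.6,-6,1]
  ]
}}

```text
time: 4.13
tool_pos: [0.5428, 0.0054, 0.1989]
ee_rot: [-3.141, -0.0, 2.731]
wrist_force: [0.2, 0.6, -0.5]
width: 0.0139
finger_force: 30.0
```

{"fn": "servo_tool", "kwargs": {
  "moves": [
    [0,0,0,0,1],
    [0,0,0,0,1],
    [0,0,0,0,1]
  ]
}}

```text
time: 4.38
tool_pos: [0.5423, 0.01, 0.1992]
ee_rot: [3.141, -0.0, 2.739]
wrist_force: [-0.1, 0.3, -0.7]
width: 0.0137
finger_force: 30.0
```

```bash
python3 -c "
from h import *
go(.543,.008,.2,2.74)
s=robot.snapshot('wrist');cv2.imwrite('pics/w2.png',s['image'])"
```

```text
t 4.38 pos [0.5423 0.01   0.1992] rpy [ 3.141 -0.     2.739] j6 -1.25 F [-0.1  0.3 -0.7] w 0.0137 ff 30.0
units [-0.06 -0.06 -0.03] turn -0.01
```

View pics/w2.png

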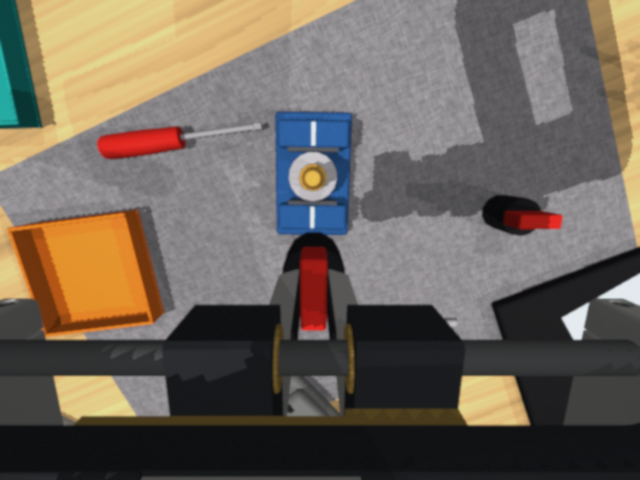

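The knob is held, with its bar at about (313,290). The gauge tip is at (313,178), the flange is centred near (313,177) and the white lines run nearly vertical. The screwdriver tip at (265,126) is clear.

```bash
cat >> h.py <<'E'
def toolpt(s,uv,zt):  # point in tool frame on plane z_tool=zt
    T=np.array(s['T_tool_cam']);d=T[:3,:3]@np.array([(uv[0]-s['cx'])/s['fx'],(uv[1]-s['cy'])/s['fy'],1.]);e=T[:3,3]
    return e+d*(zt-e[2])/d[2]
def comp(m,box,k=0):
    z=np.zeros_like(m);x0,y0,x1,y1=box;z[y0:y1,x0:x1]=m[y0:y1,x0:x1]
    c,_=cv2.findContours(z,cv2.RETR_EXTERNAL,cv2.CHAIN_APPROX_NONE);return sorted(c,key=cv2.contourArea)[::-1]
E
python3 - <<'E'
from h import *
o=robot.get_obs();s=robot.snapshot('wrist');g=s['image'];hsv=cv2.cvtColor(g,cv2.COLOR_BGR2HSV)
B=(270,100,360,245)
br=cv2.inRange(hsv,(12,100,150),(35,255,255));q=comp(br,B)[0];(c,r)=cv2.minEnclosingCircle(q);M=cv2.moments(q);c2=(M['m10']/M['m00'],M['m01']/M['m00'])
print('brass',c,r,c2,'world z.085',ray(s,c,.085,o).round(4),ray(s,c2,.085,o).round(4),ray(s,(c[0]+r,c[1]),.085,o).round(4))
fl=cv2.inRange(hsv,(0,0,120),(180,60,255))|br
q=[x for x in comp(fl,B)][0];E=cv2.fitEllipse(q);print('flange',E,cv2.boundingRect(q),'z.045',ray(s,E[0],.045,o).round(4),'w',np.linalg.norm(ray(s,(E[0][0]+E[1][0]/2,E[0][1]),.045,o)-ray(s,(E[0][0]-E[1][0]/2,E[0][1]),.045,o)))
wh=cv2.inRange(hsv,(0,0,190),(180,60,255))
ls=[cv2.minAreaRect(x) for x in comp(wh,B) if cv2.contourArea(x)>10]
for l in ls: print('white',l,ray(s,l[0],.04,o).round(4))
bl=cv2.inRange(hsv,(100,120,40),(125,255,255));b=cv2.minAreaRect(np.vstack(comp(bl,B)));print('blue',b,ray(s,b[0],.04,o).round(4))
print('row170 x', )
rd=(cv2.inRange(hsv,(0,150,70),(8,255,255))|cv2.inRange(hsv,(172,150,70),(180,255,255)))
q=comp(rd,(285,230,345,340))[0];x,y,w,h=cv2.boundingRect(q);b=cv2.minAreaRect(q);print('bar',(x,y,w,h),b)
print(hsv[238:336:3,313].tolist())
for v in(y,y+h):print('end',v,toolpt(s,(b[0][0],v),-.022).round(4))
E
```

```text
brass (312.0, 176.6875) 13.303207397460938 (309.4462193823216, 177.1070287539936) world z.085 [0.49   0.0307 0.085 ] [0.4895 0.0285 0.085 ] [0.4945 0.0413 0.085 ]
flange ((312.3525695800781, 175.9995880126953), (47.23925018310547, 48.95101547241211), 174.317626953125) (289, 152, 48, 50) z.045 [0.4908 0.0306 0.045 ] w 0.04652330514463329
white ((308.16986083984375, 159.41844177246094), (12.422542572021484, 36.40021896362305), 73.81079864501953) [0.4746 0.033  0.04  ]
white ((299.2340087890625, 188.7515411376953), (25.110435485839844, 9.671831130981445), 39.47245788574219) [0.4974 0.0134 0.04  ]
white ((313.0, 133.5), (23.0, 4.0), 90.0) [0.454 0.047 0.04 ]
white ((312.0, 217.0), (20.0, 4.0), 90.0) [0.5289 0.014  0.04  ]
white ((327.7500305175781, 189.25001525878906), (5.656853675842285, 19.091880798339844), 45.0) [0.5091 0.0397 0.04  ]
white ((295.0, 175.0), (4.0, 8.0), 90.0) [0.4833 0.015  0.04  ]
blue ((313.5, 173.5), (123.0, 75.0), 90.0) [0.4892 0.0326 0.04  ]
row170 x
bar (300, 247, 28, 83) ((313.5, 288.0), (82.0, 27.0), 90.0)
[[150, 26, 10], [120, 23, 11], [150, 23, 11], [1, 217, 73], [1, 222, 92], [1, 222, 93], [1, 222, 94], [1, 224, 122], [1, 221, 152], [1, 221, 156], [1, 222, 156], [1, 220, 155], [1, 220, 138], [1, 220, 137], [1, 221, 136], [1, 220, 137], [1, 220, 137], [1, 220, 137], [1, 219, 136], [1, 221, 136], [1, 221, 136], [1, 220, 137], [1, 220, 137], [1, 223, 136], [1, 221, 141], [1, 221, 157], [1, 221, 157], [1, 218, 158], [1, 220, 158], [1, 221, 193], [1, 214, 224], [178, 56, 149], [150, 6, 139]]
end 247 [ 0.0276 -0.0004 -0.022 ]
end 330 [-0.0168 -0.0004 -0.022 ]
```

```bash
python3 -c "
from h import *
go(.4919,.0300,.15,2.727)"
```

```text
t 4.48 pos [0.5424 0.0098 0.1993] rpy [ 3.141 -0.     2.739] j6 -1.25 F [ 0.4  0.3 -0.8] w 0.0138 ff 30.0
units [ 2.17 -0.05  1.97] turn 0.11
```

{"fn": "servo_tool", "kwargs": {
  "moves": [
    [1.1,0,0,0.1,1],
    [2.17,-0.05,0.6,0.1,1],
    [2.17,-0.05,1.4,0.1,1],
    [2.17,-0.05,1.97,0.1,1],
    [2.17,-0.05,1.97,0.1,1],
    [2.17,-0.05,1.97,0.1,1],
    [2.17,-0.05,1.97,0.1,1]
  ]
}}

```text
time: 5.07
tool_pos: [0.4929, 0.0289, 0.1511]
ee_rot: [3.141, 0.002, 2.727]
wrist_force: [0.1, -0.3, -1.9]
width: 0.0139
finger_force: 30.0
```

```bash
python3 -c "
from h import *
go(.4919,.0300,.15,2.727)
t=robot.snapshot('side');print(t['eye'])
cv2.imwrite('pics/s2.png',cv2.resize(t['image'][230:340,200:340],None,fx=5,fy=5,interpolation=cv2.INTER_CUBIC))"
```

```text
t 5.07 pos [0.4929 0.0289 0.1511] rpy [3.141e+00 2.000e-03 2.727e+00] j6 -1.21 F [ 0.1 -0.3 -1.9] w 0.0139 ff 30.0
units [0.05 0.03 0.04] turn -0.0
[-0.24407818  0.5771002   1.37882793]
```

View pics/s2.png

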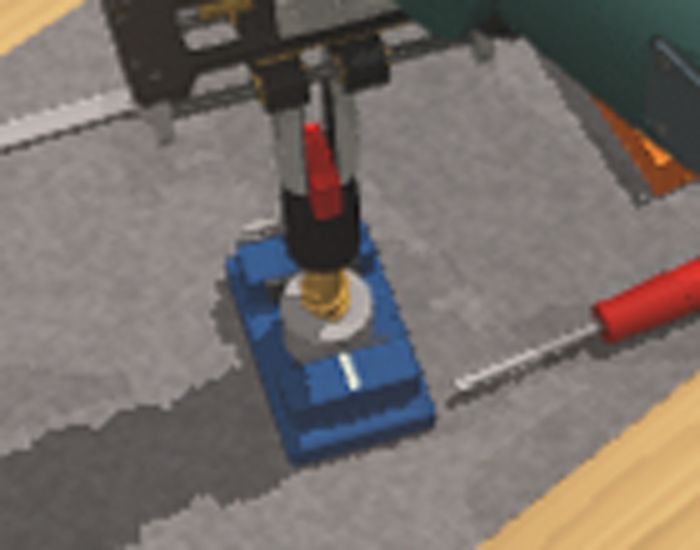

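The side crop shows the knob hovering right above the brass stud: skirt at (322,220), stud at (327,290).

{"fn": "servo_tool", "kwargs": {
  "moves": [
    [0.05,0.03,0.1,0,1],
    [0.05,0.03,0.2,0,1],
    [0.05,0.03,0.3,0,1],
    [0.05,0.03,0.4,0,1],
    [0.05,0.03,0.45,0,1],
    [0.05,0.03,0.5,0,1]
  ]
}}

```text
time: 5.62
tool_pos: [0.4913, 0.0296, 0.1371]
ee_rot: [-3.141, -0.0, 2.726]
wrist_force: [0.2, -0.0, -0.5]
width: 0.0135
finger_force: 30.0
```

{"fn": "servo_tool", "kwargs": {
  "moves": [
    [0,0,0.06,0,1],
    [0,0,0.12,0,1],
    [0,0,0.18,0,1],
    [0,0,0.24,0,1]
  ]
}}

```text
time: 5.95
tool_pos: [0.4914, 0.0296, 0.1313]
ee_rot: [-3.142, 0.0, 2.726]
wrist_force: [-0.6, 0.6, -1.9]
width: 0.0132
finger_force: 30.0
```

```bash
python3 -c "
from h import *
go(.4919,.0300,.13,2.727)"
```

```text
t 5.95 pos [0.4914 0.0296 0.1313] rpy [-3.142  0.     2.726] j6 -1.21 F [-0.6  0.6 -1.9] w 0.0132 ff 30.0
units [-0.01  0.02  0.05] turn -0.01
```

{"fn": "servo_tool", "kwargs": {
  "moves": [
    [0,0.02,0.05,0,1],
    [0,0.02,0.1,0,1],
    [0,0.02,0.15,0,1],
    [0,0.02,0.15,0,1]
  ]
}}

```text
time: 6.28
tool_pos: [0.4914, 0.0301, 0.1274]
ee_rot: [-3.141, -0.0, 2.726]
wrist_force: [0.3, -0.2, -0.6]
width: 0.0138
finger_force: 30.0
```

{"fn": "servo_tool", "kwargs": {
  "moves": [
    [0,0,0.05,0,1],
    [0,0,0.1,0,1],
    [0,0,0.15,0,1],
    [0,0,0.15,0,1]
  ]
}}

```text
time: 6.62
tool_pos: [0.4914, 0.0301, 0.1236]
ee_rot: [-3.141, -0.0, 2.726]
wrist_force: [-0.1, -0.7, -1.3]
width: 0.0137
finger_force: 30.0
```

{"fn": "servo_tool", "kwargs": {
  "moves": [
    [0,0,0.05,0,1],
    [0,0,0.1,0,1],
    [0,0,0.15,0,1],
    [0,0,0.2,0,1],
    [0,0,0.2,0,1]
  ]
}}

```text
time: 7.03
tool_pos: [0.4914, 0.0301, 0.1186]
ee_rot: [-3.141, -0.001, 2.726]
wrist_force: [0.9, -0.7, 0.2]
width: 0.0141
finger_force: 30.0
```

{"fn": "servo_tool", "kwargs": {
  "moves": [
    [0,0,0.05,0,1],
    [0,0,0.1,0,1],
    [0,0,0.15,0,1],
    [0,0,0.15,0,1]
  ]
}}

```text
time: 7.37
tool_pos: [0.4914, 0.0301, 0.1148]
ee_rot: [-3.141, -0.0, 2.726]
wrist_force: [0.5, 0.1, -0.3]
width: 0.0138
finger_force: 30.0
```

{"fn": "servo_tool", "kwargs": {
  "moves": [
    [0,0,0.04,0,1],
    [0,0,0.08,0,1],
    [0,0,0.12,0,1],
    [0,0,0.12,0,1]
  ]
}}

```text
time: 7.7
tool_pos: [0.4914, 0.0301, 0.1119]
ee_rot: [-3.141, -0.0, 2.726]
wrist_force: [-0.5, -0.2, -0.1]
width: 0.0141
finger_force: 30.0
```

{"fn": "servo_tool", "kwargs": {
  "moves": [
    [0,0,0.04,0,1],
    [0,0,0.08,0,1],
    [0,0,0.08,0,1]
  ]
}}

```text
time: 7.95
tool_pos: [0.4914, 0.0301, 0.11]
ee_rot: [-3.141, -0.0, 2.726]
wrist_force: [0.0, 0.0, -1.6]
width: 0.0136
finger_force: 30.0
```

{"fn": "servo_tool", "kwargs": {
  "moves": [
    [0,0,0.04,0,1],
    [0,0,0.04,0,1],
    [0,0,0.04,0,1]
  ]
}}

```text
time: 8.2
tool_pos: [0.4916, 0.0301, 0.1092]
ee_rot: [-3.141, -0.0, 2.726]
wrist_force: [-0.2, -0.5, -0.9]
width: 0.0137
finger_force: 30.0
```

{"fn": "servo_tool", "kwargs": {
  "moves": [
    [0,0,0.04,0,1],
    [0,0,0.04,0,1],
    [0,0,0.04,0,1]
  ]
}}

```text
time: 8.45
tool_pos: [0.4917, 0.0302, 0.1084]
ee_rot: [3.141, 0.0, 2.726]
wrist_force: [-0.1, 0.4, 0.2]
width: 0.0136
finger_force: 30.0
```

{"fn": "servo_tool", "kwargs": {
  "moves": [
    [0,0,0.04,0,1],
    [0,0,0.04,0,1],
    [0,0,0.04,0,1]
  ]
}}

```text
time: 8.7
tool_pos: [0.4919, 0.0301, 0.1081]
ee_rot: [3.141, 0.001, 2.726]
wrist_force: [-0.4, -0.1, 4.6]
width: 0.0136
finger_force: 30.0
```

{"fn": "servo_tool", "kwargs": {
  "moves": [
    [0,0,0.04,0,1],
    [0,0,0.04,0,1],
    [0,0,0.04,0,1]
  ]
}}

```text
time: 8.95
tool_pos: [0.4921, 0.0301, 0.1079]
ee_rot: [3.141, 0.002, 2.726]
wrist_force: [-1.6, 1.1, 7.5]
width: 0.0137
finger_force: 30.0
```

The knob is resting on the threads: 7 N, soft contact. Next I turn it clockwise along the helix.

{"fn": "servo_tool", "kwargs": {
  "moves": [
    [0,0,-0.03,1,1],
    [0,0,-0.02,2,1],
    [0,0,0.0,3,1],
    [0,0,0.02,4,1],
    [0,0,0.03,5,1],
    [0,0,0.05,6,1],
    [0,0,0.06,7,1],
    [0,0,0.08,8,1],
    [0,0,0.08,8,1]
  ]
}}

```text
time: 9.7
tool_pos: [0.4923, 0.0299, 0.1048]
ee_rot: [3.14, 0.001, 1.887]
wrist_force: [1.1, -0.3, 2.8]
width: 0.0135
finger_force: 30.0
```

```bash
python3 -c "
from h import *
go(.4919,.0300,.1081,2.727);print(robot.get_obs()['wrist_torque'])"
```

```text
t 9.7 pos [0.4923 0.0299 0.1048] rpy [3.140e+00 1.000e-03 1.887e+00] j6 -0.37 F [ 1.1 -0.3  2.8] w 0.0135 ff 30.0
units [ 0.01 -0.02 -0.13] turn -8.03
[-0.09965271 -0.18990331  0.0273948 ]
```

{"fn": "servo_tool", "kwargs": {
  "moves": [
    [0,0,0.015,0.7,1],
    [0,0,0.03,1.4,1],
    [0,0,0.03,2,1],
    [0,0,0.03,2,1]
  ]
}}

```text
time: 10.03
tool_pos: [0.492, 0.0297, 0.104]
ee_rot: [3.14, 0.001, 1.68]
wrist_force: [-0.4, -0.8, 4.1]
width: 0.0139
finger_force: 30.0
```

```bash
cat > g.py <<'E'
from h import *
go(.4919,.0300,.1081,2.727);print(robot.get_obs()['wrist_torque'].round(3))
E
python3 g.py
```

```text
t 10.03 pos [0.492  0.0297 0.104 ] rpy [3.14e+00 1.00e-03 1.68e+00] j6 -0.16 F [-0.4 -0.8  4.1] w 0.0139 ff 30.0
units [ 0.01 -0.   -0.17] turn -10.0
[-0.263  0.007 -0.056]
```

{"fn": "servo_tool", "kwargs": {
  "moves": [
    [0,0,0.015,0.7,1],
    [0,0,0.03,1.4,1],
    [0,0,0.03,2,1],
    [0,0,0.03,2,1]
  ]
}}

```text
time: 10.37
tool_pos: [0.4918, 0.0296, 0.1032]
ee_rot: [3.141, 0.001, 1.471]
wrist_force: [-2.5, -0.7, 4.1]
width: 0.0139
finger_force: 30.0
```

```bash
python3 g.py
```

```text
t 10.37 pos [0.4918 0.0296 0.1032] rpy [3.141e+00 1.000e-03 1.471e+00] j6 0.05 F [-2.5 -0.7  4.1] w 0.0139 ff 30.0
units [ 0.02  0.   -0.2 ] turn -11.99
[-0.299  0.131 -0.065]
```

{"fn": "servo_tool", "kwargs": {
  "moves": [
    [0,0,0.015,0.7,1],
    [0,0,0.03,1.4,1],
    [0,0,0.03,1.5,1]
  ]
}}

```text
time: 10.62
tool_pos: [0.4915, 0.0295, 0.1025]
ee_rot: [3.141, 0.001, 1.314]
wrist_force: [-1.5, -1.1, 5.4]
width: 0.0139
finger_force: 30.0
```

```bash
python3 g.py
```

```text
t 10.62 pos [0.4915 0.0295 0.1025] rpy [3.141e+00 1.000e-03 1.314e+00] j6 0.2 F [-1.5 -1.1  5.4] w 0.0139 ff 30.0
units [ 0.02  0.01 -0.23] turn -13.49
[-0.42   0.333 -0.108]
```

{"fn": "servo_tool", "kwargs": {
  "moves": [
    [0,0,0.015,0.7,1],
    [0,0,0.03,1.4,1],
    [0,0,0.03,1.5,1]
  ]
}}

```text
time: 10.87
tool_pos: [0.4914, 0.0296, 0.1019]
ee_rot: [3.141, 0.001, 1.157]
wrist_force: [-2.3, -1.5, 6.8]
width: 0.0138
finger_force: 30.0
```

```bash
python3 g.py
```

```text
t 10.87 pos [0.4914 0.0296 0.1019] rpy [3.141e+00 1.000e-03 1.157e+00] j6 0.36 F [-2.3 -1.5  6.8] w 0.0138 ff 30.0
units [ 0.02  0.01 -0.25] turn -14.99
[-0.406  0.438 -0.055]
```

{"fn": "servo_tool", "kwargs": {
  "moves": [
    [0,0,0.01,0.7,1],
    [0,0,0.02,1.4,1],
    [0,0,0.03,2,1]
  ]
}}

```text
time: 11.12
tool_pos: [0.4912, 0.0295, 0.1012]
ee_rot: [3.141, 0.002, 0.947]
wrist_force: [-3.3, -2.4, 7.5]
width: 0.0138
finger_force: 30.0
```

```bash
python3 g.py
```

```text
t 11.12 pos [0.4912 0.0295 0.1012] rpy [3.141e+00 2.000e-03 9.470e-01] j6 0.57 F [-3.3 -2.4  7.5] w 0.0138 ff 30.0
units [ 0.03  0.01 -0.28] turn -17.0
[-0.483  0.696  0.029]
```

{"fn": "servo_tool", "kwargs": {
  "moves": [
    [0,0,0.01,0.7,1],
    [0,0,0.02,1.4,1],
    [0,0,0.03,2,1]
  ]
}}

```text
time: 11.37
tool_pos: [0.491, 0.0296, 0.1004]
ee_rot: [3.142, 0.002, 0.738]
wrist_force: [-3.7, -1.2, 8.2]
width: 0.0137
finger_force: 30.0
```

```bash
python3 g.py
```

```text
t 11.37 pos [0.491  0.0296 0.1004] rpy [3.142e+00 2.000e-03 7.380e-01] j6 0.78 F [-3.7 -1.2  8.2] w 0.0137 ff 30.0
units [ 0.04  0.01 -0.31] turn -19.0
[-0.395  0.788  0.096]
```

At 2.0 rad it has passed the binding range with little torque, so this is the good knob. I'm continuing it home.

{"fn": "servo_tool", "kwargs": {
  "moves": [
    [-0.03,-0.03,0.0,0.8,1],
    [-0.03,-0.03,0.01,1.6,1],
    [-0.03,-0.03,0.03,2.4,1],
    [-0.03,-0.03,0.04,3.2,1],
    [-0.03,-0.03,0.05,4,1],
    [-0.03,-0.03,0.06,4.8,1],
    [-0.03,-0.03,0.07,5.5,1]
  ]
}}

```text
time: 11.95
tool_pos: [0.4904, 0.0301, 0.0991]
ee_rot: [3.141, -0.0, 0.161]
wrist_force: [-4.2, 0.1, 10.2]
width: 0.0136
finger_force: 30.0
```

```bash
python3 g.py
```

```text
t 11.95 pos [0.4904 0.0301 0.0991] rpy [ 3.141 -0.     0.161] j6 1.36 F [-4.2  0.1 10.2] w 0.0136 ff 30.0
units [ 0.06  0.01 -0.36] turn -24.5
[0.019 0.612 0.085]
```

{"fn": "servo_tool", "kwargs": {
  "moves": [
    [0,0,0.015,0.8,1],
    [0,0,0.02,1.6,1],
    [0,0,0.02,2,1]
  ]
}}

```text
time: 12.2
tool_pos: [0.4907, 0.0304, 0.0991]
ee_rot: [-3.141, -0.001, -0.047]
wrist_force: [-2.9, 0.1, 10.2]
width: 0.014
finger_force: 30.0
```

```bash
python3 g.py
```

```text
t 12.2 pos [0.4907 0.0304 0.0991] rpy [-3.141e+00 -1.000e-03 -4.700e-02] j6 1.56 F [-2.9  0.1 10.2] w 0.014 ff 30.0
units [ 0.05  0.01 -0.36] turn -26.49
[0.097 0.705 0.128]
```

{"fn": "servo_tool", "kwargs": {
  "moves": [
    [0,0,0,0.8,1],
    [0,0,0,1.6,1],
    [0,0,0,1.6,1]
  ]
}}

```text
time: 12.45
tool_pos: [0.4906, 0.0306, 0.0991]
ee_rot: [-3.141, -0.001, -0.215]
wrist_force: [-3.7, 0.9, 9.6]
width: 0.0142
finger_force: 30.0
```

```bash
python3 g.py
```

```text
t 12.45 pos [0.4906 0.0306 0.0991] rpy [-3.141e+00 -1.000e-03 -2.150e-01] j6 1.73 F [-3.7  0.9  9.6] w 0.0142 ff 30.0
units [ 0.06  0.01 -0.36] turn -28.09
[ 0.251  0.673 -0.146]
```

{"fn": "servo_tool", "kwargs": {
  "moves": [
    [0,0,0,0.8,1],
    [0,0,0,1.6,1],
    [0,0,0,1.6,1]
  ]
}}

```text
time: 12.7
tool_pos: [0.4907, 0.0308, 0.0991]
ee_rot: [-3.14, -0.0, -0.382]
wrist_force: [-2.5, 1.1, 10.8]
width: 0.014
finger_force: 30.0
```

```bash
python3 g.py
```

```text
t 12.7 pos [0.4907 0.0308 0.0991] rpy [-3.14  -0.    -0.382] j6 1.9 F [-2.5  1.1 10.8] w 0.014 ff 30.0
units [ 0.06  0.01 -0.36] turn -29.69
[ 0.258  0.639 -0.048]
```

The knob turned 3.1 rad, dropped 9 mm and seated on the flange at constant height, so it is home. Releasing and going to the other knob.

{"fn": "servo_tool", "kwargs": {
  "moves": [
    [0,0,-0.06,0,0.4],
    [0,0,-0.06,0,0.4],
    [0,0,-0.06,0,0.4],
    [0,0,-0.06,0,0.4],
    [0,0,-1,0,0.4],
    [0,0,-2.5,0,0.4],
    [0,0,-4.2,0,0.4],
    [0,0,-4.2,0,0.4]
  ]
}}

```text
time: 13.37
tool_pos: [0.4945, 0.0299, 0.211]
ee_rot: [-3.137, -0.014, -0.383]
wrist_force: [0.5, -0.7, 1.4]
width: 0.0564
finger_force: 0.0
```

{"fn": "servo_tool", "kwargs": {
  "moves": [
    [0,-1,0,-1.1,0.4],
    [0.5,-2.5,0,-2.2,0.4],
    [1,-4,0,-3.3,0.4],
    [1.7,-5.5,0,-4.4,0.4],
    [1.7,-7,0,-5.5,0.4],
    [1.7,-8.5,0,-6.6,0.4],
    [1.7,-8.5,0,-7.7,0.4],
    [1.7,-8.5,0,-8.8,0.4],
    [1.7,-8.5,0,-9.9,0.4],
    [1.7,-8.5,0,-11,0.4]
  ]
}}

```text
time: 14.2
tool_pos: [0.6096, 0.2117, 0.201]
ee_rot: [-3.141, 0.001, 0.775]
wrist_force: [-0.1, 0.3, 0.9]
width: 0.0564
finger_force: 0.0
```

{"fn": "servo_tool", "kwargs": {
  "moves": [
    [0,0,0,-1.1,0.4],
    [0,0,0,-2.2,0.4],
    [0,0,0,-3.3,0.4],
    [0,0,0,-4.1,0.4],
    [0,0,0,-4.1,0.4],
    [0,0,0,-4.1,0.4]
  ]
}}

```text
time: 14.7
tool_pos: [0.6095, 0.2112, 0.2016]
ee_rot: [-3.141, 0.001, 1.195]
wrist_force: [0.2, 0.4, -0.0]
width: 0.0565
finger_force: 0.0
```

```bash
python3 - <<'E'
from h import *
go(.610,.213,.2,1.2)
o=robot.get_obs();s=robot.snapshot('wrist');cv2.imwrite('pics/w3.png',s['image']);bar(s,o,(311,240))
E
```

```text
t 14.7 pos [0.6095 0.2112 0.2016] rpy [-3.141e+00  1.000e-03  1.195e+00] j6 0.62 F [ 0.2  0.4 -0. ] w 0.0565 ff 0.0
units [ 0.07 -0.01  0.06] turn -0.04
bar px (315.0, 233.5) centre mm [612.7 213.1] size [41.4 15.2] ang 1.197
range along 401.6 443.0 u [0.365 0.931] across -500.1 -484.9
```

View pics/w3.png

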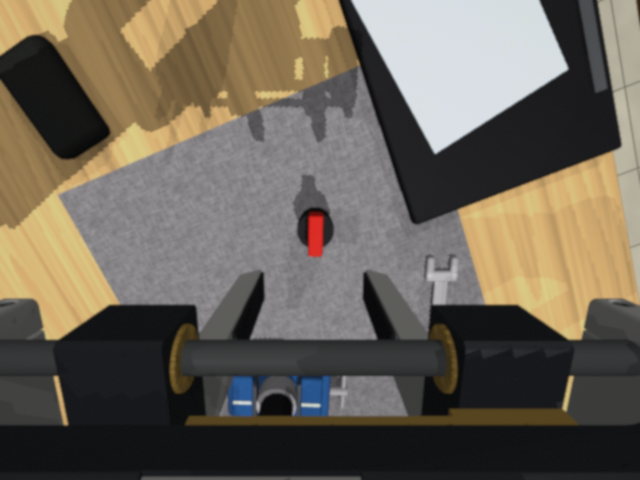

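The far knob's bar is centred at (315,233), the spanner at (440,270) is clear, and the good knob sits on the flange at (278,395).

{"fn": "servo_tool", "kwargs": {
  "moves": [
    [0.1,0.1,1.5,0,0.4],
    [0.1,0.1,3,0,0.4],
    [0.1,0.1,4.5,0,0.4],
    [0.1,0.1,5.5,0,0.4],
    [0.1,0.1,5.95,0,0.4],
    [0.1,0.1,5.95,0,0.4],
    [0.1,0.1,5.95,0,0.4]
  ]
}}

```text
time: 15.33
tool_pos: [0.6132, 0.2128, 0.0542]
ee_rot: [3.141, -0.0, 1.197]
wrist_force: [1.0, 0.0, 1.4]
width: 0.0564
finger_force: 0.0
```

{"fn": "servo_tool", "kwargs": {
  "moves": [
    [0,0,0,0,1],
    [0,0,0,0,1],
    [0,0,0,0,1],
    [0,0,0,0,1],
    [0,0,0,0,1],
    [0,0,0,0,1],
    [0,0,-2,0,1],
    [0,0,-3.7,0,1],
    [0,0,-5.2,0,1],
    [0,0,-5.2,0,1]
  ]
}}

```text
time: 16.17
tool_pos: [0.6165, 0.2137, 0.1944]
ee_rot: [3.128, -0.01, 1.197]
wrist_force: [-0.0, -0.6, 1.9]
width: 0.0002
finger_force: 0.0
```

```bash
python3 - <<'E'
from h import *
go(.4946,-.2475,.19,1.2)
s=robot.snapshot('side');g=s['image'];cv2.imwrite('pics/s3.png',cv2.resize(g[190:360,130:370],None,fx=3.3,fy=3.3,interpolation=cv2.INTER_CUBIC))
E
```

```text
t 16.17 pos [0.6165 0.2137 0.1944] rpy [ 3.128 -0.01   1.197] j6 0.62 F [-0.  -0.6  1.9] w 0.0002 ff 0.0
units [-18.95   2.19   0.02] turn -0.03
```

View pics/s3.png

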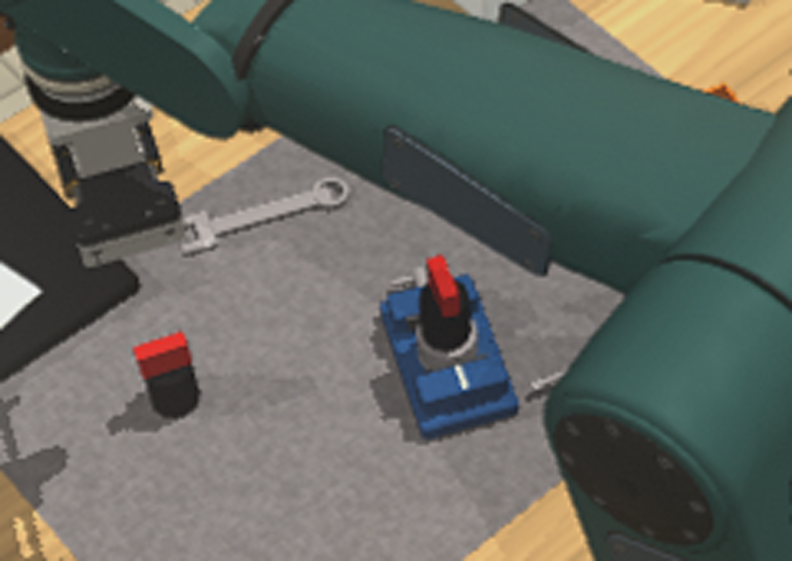

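The side crop shows the fingers lifted before they had finished closing. The knob is still standing at (170,375), and the good one sits home on the gauge at (445,300). I'm reopening and remeasuring.

{"fn": "servo_tool", "kwargs": {
  "moves": [
    [0,0,0,0,0.4],
    [0,0,0,0,0.4],
    [0,0,0,0,0.4],
    [0,0,0,0,0.4],
    [0,0,0,0,0.4],
    [0,0,0,0,0.4],
    [0,0,0,0,0.4],
    [0,0,0,0,0.4]
  ]
}}

```text
time: 16.88
tool_pos: [0.6127, 0.2126, 0.1834]
ee_rot: [-3.141, 0.0, 1.197]
wrist_force: [-0.3, -0.2, 0.3]
width: 0.0503
finger_force: 0.0
```

```bash
python3 - <<'E'
from h import *
o=robot.get_obs();s=robot.snapshot('wrist');bar(s,o,(311,240));go(.6127,.2131,.052,1.197)
E
```

```text
bar px (311.5, 240.0) centre mm [612.3 213.7] size [42.1 15.1] ang 1.203
range along 398.5 440.6 u [0.36  0.933] across -502.1 -486.9
t 16.93 pos [0.6128 0.2127 0.1836] rpy [-3.142  0.     1.197] j6 0.62 F [ 0.6  0.7 -0. ] w 0.0545 ff 0.0
units [ 0.02 -0.01  5.26] turn 0.0
```

Knob unmoved. I'll grasp again with more time to close.

{"fn": "servo_tool", "kwargs": {
  "moves": [
    [0,0,1.5,0,0.4],
    [0,0,3,0,0.4],
    [0,0,4.5,0,0.4],
    [0,0,5.2,0,0.4],
    [0,0,5.2,0,0.4],
    [0,0,5.2,0,0.4],
    [0,0,5.2,0,1],
    [0,0,5.2,0,1],
    [0,0,5.2,0,1],
    [0,0,5.2,0,1]
  ]
}}

```text
time: 17.77
tool_pos: [0.614, 0.213, 0.0559]
ee_rot: [3.139, -0.002, 1.197]
wrist_force: [-0.6, -0.4, -0.5]
width: 0.0333
finger_force: 0.0
```

{"fn": "servo_tool", "kwargs": {
  "moves": [
    [0,0,0,0,1],
    [0,0,0,0,1],
    [0,0,0,0,1],
    [0,0,0,0,1],
    [0,0,0,0,1],
    [0,0,0,0,1]
  ]
}}

```text
time: 18.27
tool_pos: [0.6128, 0.2127, 0.0539]
ee_rot: [3.141, -0.0, 1.197]
wrist_force: [-0.1, 0.8, 0.6]
width: 0.0135
finger_force: 30.0
```

{"fn": "servo_tool", "kwargs": {
  "moves": [
    [0,0,-1.5,0,1],
    [0,0,-3,0,1],
    [0,0,-4.5,0,1],
    [0,0,-5.6,0,1],
    [0,0,-5.6,0,1],
    [0,0,-5.6,0,1]
  ]
}}

```text
time: 18.77
tool_pos: [0.6139, 0.2129, 0.196]
ee_rot: [3.138, -0.003, 1.197]
wrist_force: [0.2, 1.6, -0.9]
width: 0.0135
finger_force: 30.0
```

```bash
python3 - <<'E'
from h import *
go(.4946,-.2475,.19,1.2)
E
```

```text
t 18.77 pos [0.6139 0.2129 0.196 ] rpy [ 3.138e+00 -3.000e-03  1.197e+00] j6 0.62 F [ 0.2  1.6 -0.9] w 0.0135 ff 30.0
units [-18.89   2.28   0.2 ] turn -0.03
```

{"fn": "servo_tool", "kwargs": {
  "moves": [
    [-1.5,0.2,0,0,1],
    [-3,0.4,0,0,1],
    [-4.6,0.6,0,0,1],
    [-6.2,0.8,0,0,1],
    [-7.8,0.9,0,0,1],
    [-9.4,1.1,0,0,1],
    [-11,1.3,0,0,1],
    [-12.6,1.5,0,0,1],
    [-14.2,1.7,0,0,1],
    [-15.8,1.9,0,0,1]
  ]
}}

```text
time: 19.6
tool_pos: [0.5106, -0.1735, 0.1902]
ee_rot: [-3.136, -0.0, 1.197]
wrist_force: [0.8, 0.7, -0.2]
width: 0.014
finger_force: 30.0
```

{"fn": "servo_tool", "kwargs": {
  "moves": [
    [-1.5,0.2,0,0,1],
    [-3.1,0.4,0,0,1],
    [-3.1,0.4,0,0,1],
    [-3.1,0.4,1.5,0,1],
    [-3.1,0.4,1.5,0,1],
    [-3.1,0.4,1.5,0,1]
  ]
}}

```text
time: 20.1
tool_pos: [0.4911, -0.2462, 0.1511]
ee_rot: [-3.131, -0.002, 1.197]
wrist_force: [0.2, -0.4, -0.3]
width: 0.014
finger_force: 30.0
```

```bash
python3 - <<'E'
from h import *
go(.4946,-.2475,.06,1.2)
o=robot.get_obs();s=robot.snapshot('wrist');cv2.imwrite('pics/w4.png',s['image'])
E
```

```text
t 20.1 pos [ 0.4911 -0.2462  0.1511] rpy [-3.131e+00 -2.000e-03  1.197e+00] j6 -0.19 F [ 0.2 -0.4 -0.3] w 0.014 ff 30.0
units [-0.    0.19  3.64] turn -0.03
```

View pics/w4.png

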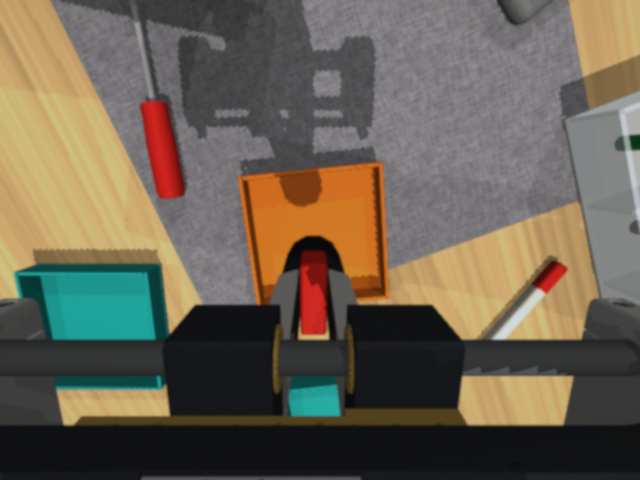

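The held knob at (313,290) is inside the orange tray's walls (columns 243–385, rows 163–302). By ray, the tray centre lies within 3 mm of the TCP. Lowering and releasing.

{"fn": "servo_tool", "kwargs": {
  "moves": [
    [0,0.1,1,0,1],
    [0,0.1,2,0,1],
    [0,0.1,3,0,1],
    [0,0.1,3.5,0,1],
    [0,0.1,3.6,0,1],
    [0,0.1,3.65,0,1],
    [0,0.1,3.65,0,1]
  ]
}}

```text
time: 20.73
tool_pos: [0.4975, -0.2495, 0.0668]
ee_rot: [3.139, 0.001, 1.198]
wrist_force: [-0.8, -0.2, -0.7]
width: 0.0136
finger_force: 30.0
```

{"fn": "servo_tool", "kwargs": {
  "moves": [
    [0,0,0.05,0,0.4],
    [0,0,0.05,0,0.4],
    [0,0,0.05,0,0.4],
    [0,0,0.05,0,0.4],
    [0,0,0.05,0,0.4],
    [0,0,0.05,0,0.4],
    [0,0,0.05,0,0.4],
    [0,0,0.05,0,0.4]
  ]
}}

```text
time: 21.4
tool_pos: [0.4962, -0.2492, 0.0637]
ee_rot: [-3.142, 0.0, 1.197]
wrist_force: [-0.5, 0.7, -0.2]
width: 0.0563
finger_force: 0.0
```

{"fn": "servo_tool", "kwargs": {
  "moves": [
    [0,0,-1,0,0.4],
    [0,0,-2,0,0.4],
    [0,0,-3.5,0,0.4],
    [0,0,-5,0,0.4],
    [0,0,-6,0,0.4],
    [0,-1,-6,0,0.4],
    [0,-1,-6,0,0.4],
    [0,-1,-6,0,0.4]
  ]
}}

```text
time: 22.07
tool_pos: [0.4727, -0.2399, 0.2141]
ee_rot: [3.141, 0.0, 1.197]
wrist_force: [-0.3, -0.5, 1.0]
width: 0.0565
finger_force: 0.0
```

```bash
python3 - <<'E'
from h import *
go(.4946,-.2475,.2,1.2)
o=robot.get_obs();s=robot.snapshot('wrist');bar(s,o,(311,240),.078)
t=robot.snapshot('side')['image'][230:340,210:340];w=s['image'][130:430,150:550]
t=cv2.resize(t,(354,300),interpolation=cv2.INTER_CUBIC);cv2.imwrite('pics/fin.png',np.hstack([w,t]))
E
```

```text
t 22.07 pos [ 0.4727 -0.2399  0.2141] rpy [3.141 0.    1.197] j6 -0.2 F [-0.3 -0.5  1. ] w 0.0565 ff 0.0
units [0.04 0.93 0.56] turn -0.03
bar px (342.0, 234.0) centre mm [ 499.9 -249.7] size [41.7 15.6] ang 1.213
range along -79.5 -37.7 u [0.351 0.937] across -563.5 -547.9
```

View pics/fin.png

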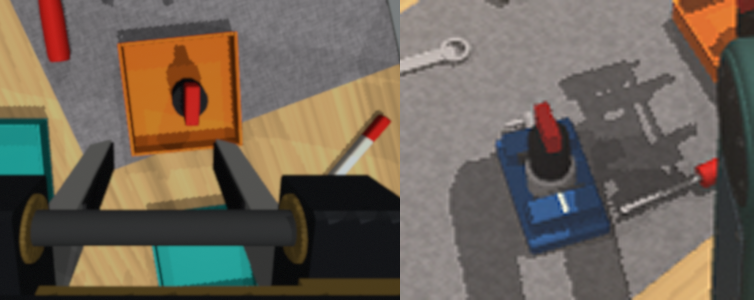

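The final view shows the reject knob upright in the orange tray at (190,100), and the good knob sitting on the flange at (548,150). Handing in.

```bash
python3 -c "
from h import *
print(robot.close_job())"
```

```text
the job is handed in; nothing more can be done
None
```

I handed the job in at about 22 s: the knob that started nearer the robot is screwed fully home on the gauge, and the other is upright in the orange reject tray. I never tried the second knob on the gauge; I rejected it because the first went 3.1 rad with no binding (about 10 N peak, 40 N limit). No verdict came back at hand-in.

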